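# Slide the glue bottle into the empty bay of the rack

## Task

Push the tall glue bottle across the worktop into the one empty bay of the little wooden rack, until it stands fully home against the rack's back board. Push it gently with the fingers so that it slides upright on its base: do not grip it, lift it or tip it over. Leave the two thread spools in the other bays, the darning mushroom and the cream pot where they are.

Things in the scene. Friction and masses are not known exactly. Their poses are not given: they have to be found in the camera images.
- glue_bottle: Slim white glue bottle standing loose, about 0.2 kg (0.8 to 1.3 times that). Round: a straight cylinder 44 mm in diameter up to 88 mm, a shoulder narrowing to 22 mm diameter at 112 mm, a grey collar 24 mm in diameter to 126 mm, a pointed grey nozzle to 160 mm. Pushed below about 25 mm it slides; pushed higher on its body it tips. Origin: centre of its underside; z up.
- rack: Fixed wooden rack, 226 mm long: three open-fronted bays in a row, no floor. Back board 65 mm high; four dividers 10 mm thick, 45 mm high. Bays are 62 mm wide, centres 72 mm apart along y, open roughly to the robot's left. Origin: worktop height, centre line of the middle bay. x points into the back board, whose face is at x = +22 mm; the dividers' front ends are at x = -18 mm.
- empty_bay: The empty bay, which may be any of the three: not a visible part but a point at worktop height on the bay's centre line, 22 mm in front of the back board, where the bottle's axis stands when it is fully home and centred. Axes as the rack's: x points into the back board.
- wide_spool: Wooden spool of cream thread, 42 mm in diameter, 60 mm high, standing loose in another bay of the rack. Leave it alone. Origin: centre of its underside.
- narrow_spool: Wooden spool of teal thread, 37 mm in diameter, 50 mm high, standing loose in another bay of the rack. Leave it alone. Origin: centre of its underside.
- darning_mushroom: Wooden darning mushroom standing on its cap, cap 68 mm in diameter, 108 mm high, loose, on the far side of the work. Leave it alone. Origin: centre of its underside. (To its left, beyond about y = 0.25 and x = 0.43 in the base frame, stands a fixed tray of upright papers: swing the arm in over it, not through it.)
- cream_pot: Round cream pot, 63 mm in diameter, 34 mm high, loose, at the right near the front edge. Leave it alone. Origin: centre of its underside.
Not all that is in view belongs to the job. What is shaped like the glue_bottle but purple or yellow is not meant.

How it is judged:
By the outcome, as a careful person would: the job done as asked, in the order asked, and still so for the second after the job is handed in, with the robot touching nothing.
It also fails if it takes over 58 s, if anything falls off the work surface, if the arm or the gripper's body presses on something with over 40 N, if the wrist force passes 120 N, or if a joint passes its speed limit or range.

## Robot

A 6-joint arm with a two-finger parallel gripper is mounted at the origin on a cart in front of the work surface, level with it; the furniture and walls round the work are solid. World frame = base frame: x ahead of the robot, y to its left, z up, the work surface at z = 0. Lengths are in m, angles in rad, forces in N, time in s.
With the tool pointing down it reaches from about 0.25 to 0.775 m from the base axis. Payload 4 kg.
Tool frame: the origin (TCP) lies midway between the tips of the shut fingers; the grasp point (between the pads) lies bot.hold_point_z behind it (bot.hold_point_z is the distance from the TCP to the grasp point, in m); z points along the fingers, y is the line along which they close (so a half turn about z gives the same grasp; the last joint's range is limited). The gripper opens to 94 mm and grips with 3 to 60 N. Pads are 16 mm wide; open, the fingers measure 119 mm over their backs; the gripper's body (75 mm by 177 mm) begins 78 mm behind the grasp point.
Start: joints at [-0.103, 0.087, 1.371, -0, 1.684, -0.103], TCP at [0.55, -0, 0.206] pointing down, gripper open.
Joint ranges: [-3.1, 3.1], [-0.76, 2.03], [0.27, 2.55], [-1.08, 4.22], [0.17, 2.65], [-2.57, 2.57]. Speed limits (rad/s): [2.79, 2.79, 3.14, 3.14, 3.14, 3.14].

## Interface

Orientations are given as a unit quaternion [w, x, y, z].
In Python, from station import telemetry, snapshot, bot gives the robot as it stands.
- The arm moves only by the tool arm_command, never from a script. Its argument "motion" is text: rows parted by semicolons, each of 4 numbers parted by spaces: the shift along the tool's x, y, z in m, then the turn about the tool's z in rad. A call has 1 to 5 rows; each row is the pose to reach, as a shift and turn from the pose commanded when the call began, along the tool's axes at that moment; what a row does not reach only later rows make up. A row lasts 1/8 s, in which the tool goes at most 62.5 mm and 10.7 degrees, less where a joint would pass 70% of its speed; a pose out of reach is approached as far as the arm can. A call with a gripper value outside its range is refused whole. "fingers" is the opening, from 0 (shut) to 1 (fully open), set as the call begins (left out, the last holds). The fingers move at their own pace and stop on an object; "newtons" is the grip in N (left out, the last holds). Time passes only in rows, so rows that repeat a pose let the fingers close. It gives the time, the measured TCP pose, the force, the opening and the grip force at its end, in the units of the state.
- telemetry.sense(): the state, without advancing time (a new reading comes with each control period).
- snapshot(name): name is "scene" or "side" or "wrist"; returns a dict with "img" (400x640x3 uint8, red, green, blue), "fov_y" (degrees; the focal length in pixels is half the picture's height over the tangent of half this angle, whatever the lens; pixels are square), "cx", "cy" (the principal point, pixels), "rvec" (rotation vector, rad) and "tvec" (3), from world to camera coordinates, as OpenCV has them; the wrist camera has in their place "T_tool_cam" (4x4, takes a point from camera to tool coordinates, whose origin is the TCP and whose axes are the flange's). Camera axes: x right, y down, z forward; pixel columns grow to the right and rows downward; lengths in m; the calibration is good to about 2 mm. A picture is of the moment at which its call begins: read the wrist's pose just before it. There is no depth.
- bot.job_done(): hands the job in; it is judged then, once.
The state is a dict: "t": time; "joint_pos": joint angles; "joint_velocities": joint speeds; "joint_efforts": joint torques, N m; "ee_pos": TCP position; "eef_rot": TCP orientation; "force": force on the tool from outside, world axes, zero at the start; "wrist_torque": the same for the moment, N m; "grip_width": opening from 0.0 (shut) to 1.0 (fully open); "grip_force": force on a finger pad.
Only numpy, scipy, OpenCV 4.12 (cv2) and the standard library are available. Lean on these libraries where they do the work, as an engineer would, in place of code of your own. Each camera call takes 0.05 s, during which the arm holds its last target. There are 200 camera calls.

## Working session

There is one attempt and no reset: what is moved stays moved. The work goes in short steps, Python scripts to look and compute and a tool call to move; the robot and the scene stay as the last step left them, time stands still between calls to the robot, and variables do not carry over. Pictures are saved under pics/ and viewed, at most 11 in all, crops included, and the job is handed in when it is done.

Besides the shell and the picture viewer there is one more tool, called after "Request:" as name(argument=value, ...), one argument or row to a line, values as JSON. arm_command: Moves the arm, as the interface text tells. Its arguments: {"type":"object","properties":{"motion":{"type":"string"},"fingers":{"type":"number"},"newtons":{"type":"number"}},"required":["motion"]}

```bash
mkdir -p pics; cat > h.py <<'E'
import numpy as np, cv2
from station import telemetry, snapshot, bot
def cam(s):
    R,_=cv2.Rodrigues(np.array(s['rvec'],float)); t=np.array(s['tvec'],float).ravel()
    f=s['img'].shape[0]/2/np.tan(np.radians(s['fov_y'])/2)
    return R,t,f
def ray(s,u,v,z):
    R,t,f=cam(s); c=-R.T@t; d=R.T@np.array([(u-s['cx'])/f,(v-s['cy'])/f,1]); k=(z-c[2])/d[2]; return c+k*d
def proj(s,p):
    R,t,f=cam(s); q=R@np.array(p,float)+t; return np.array([s['cx']+f*q[0]/q[2], s['cy']+f*q[1]/q[2]])
def save(s,n): cv2.imwrite('pics/'+n,cv2.cvtColor(s['img'],cv2.COLOR_RGB2BGR))
E
python3 - <<'E'
from h import *
import pickle
d={}
for n in('scene','side'):
    s=snapshot(n); d[n]=s; save(s,n+'0.png'); R,t,f=cam(s); print(n,f,s['cx'],s['cy'],-R.T@t)
pickle.dump(d,open('d.pkl','wb'))
s=telemetry.sense();print(s['ee_pos'],s['eef_rot'],s['t'],bot.hold_point_z)
E
```

```text
scene 403.0885159854159 316.34517734992284 194.487511363721 [ 0.29257018 -0.69090304  0.76705398]
side 478.8489132435425 318.0789472996364 199.44230857353247 [0.33115974 0.68383433 0.61574637]
[5.49519327e-01 4.04503806e-05 2.04439808e-01] [-7.60460409e-04  7.07106101e-01  7.07106782e-01 -6.18466068e-04] 0.1 0.0188
```

View pics/scene0.png

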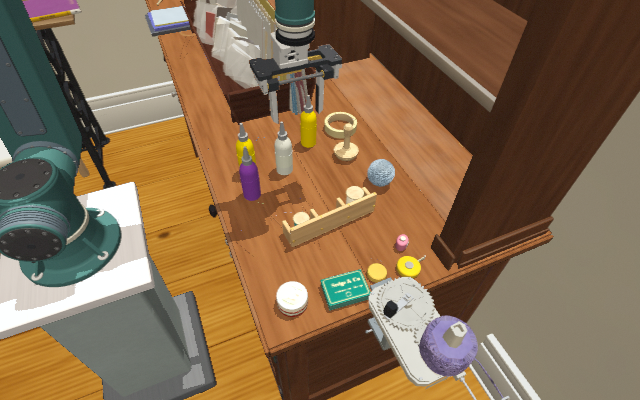

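View pics/side0.png

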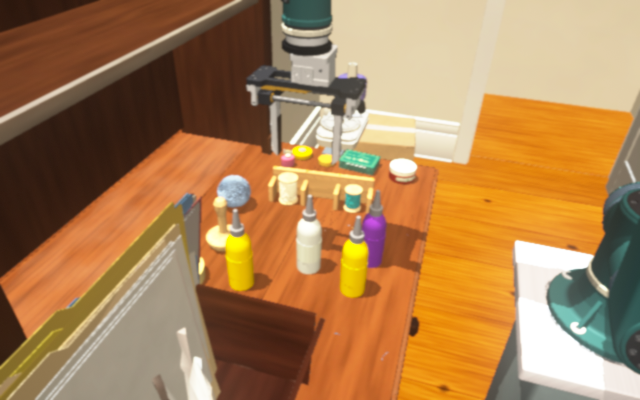

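The white bottle, at scene (284,155) and side (309,243), is the glue bottle. The purple one (250,180) and the two yellow ones (246,148) and (308,127) are decoys of the same shape. The rack has spools at side (288,188) and (353,198), so the middle bay looks empty. I'll confirm this in one enlarged crop.

```bash
python3 - <<'E'
from h import *
import pickle
d=pickle.load(open('d.pkl','rb'))
a=cv2.resize(d['side']['img'][150:290,220:400],None,fx=4,fy=4,interpolation=cv2.INTER_CUBIC)[:, :]
b=cv2.resize(d['scene']['img'][110:250,230:410],None,fx=4,fy=4,interpolation=cv2.INTER_CUBIC)
for n,i in(('ca',a),('cb',b)): cv2.imwrite(f'pics/{n}.png',i[...,::-1])
E
```

```text
(no output)
```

View pics/ca.png

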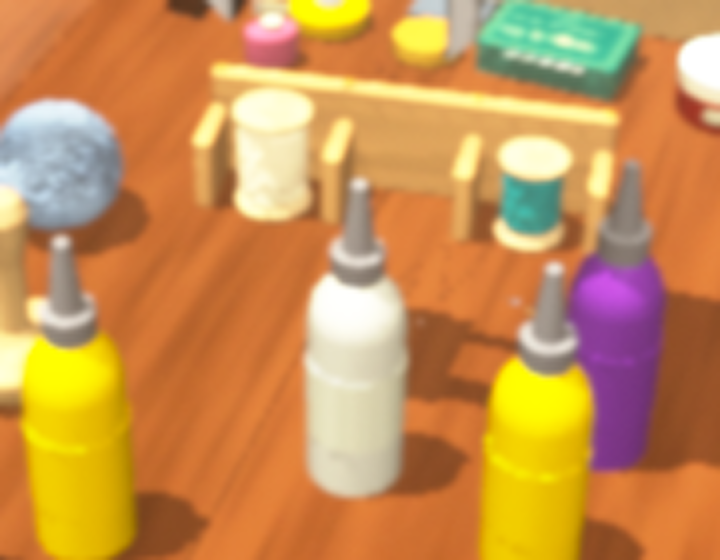

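View pics/cb.png

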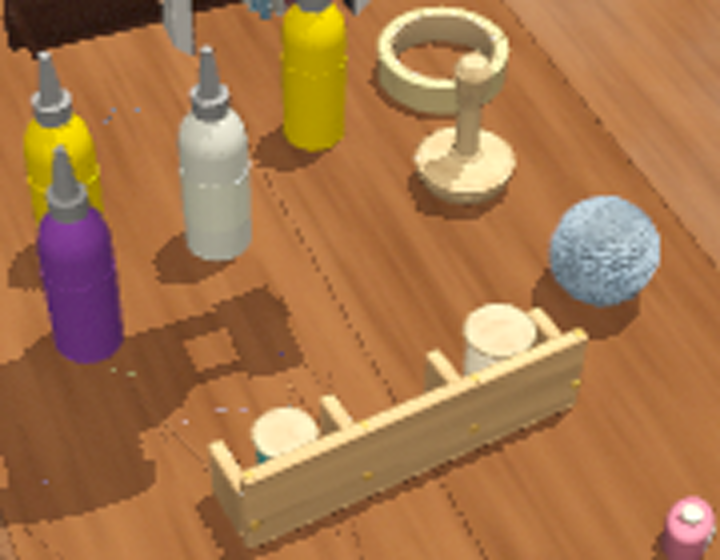

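The middle bay is empty and the white bottle is at scene (284,155), upright and clear of its neighbours. Next I'll measure poses.

```bash
cat > m.py <<'E'
from h import *
import pickle
from scipy.optimize import least_squares
d=pickle.load(open('d.pkl','rb')); S,C=d['side'],d['scene']
o=lambda k,u,v:np.array([220+u/4,150+v/4]) if k=='s' else np.array([230+u/4,110+v/4])
def near(s,u,v,r):
    p=ray(s,u,v,0); R,t,f=cam(s); c=-R.T@t; e=p[:2]-c[:2]; return p[:2]+r*e/np.linalg.norm(e)
w=.010
P=[('s',213,76,22,113,65),('s',615,124,22,-113,65),('s',205,206,-18,108,0),('s',332,220,-18,36,0),('s',463,238,-18,-36,0),
('s',205,150,-18,108,45),('s',332,165,-18,36,45),('s',464,181,-18,-36,45),('s',597,197,-18,-108,45),
('c',248,485,'b',-113,65),('c',583,338,'b',113,65),('c',250,543,'b',-113,0),('c',578,403,'b',113,0)]
def res(q):
    x,y,a,b=q; out=[]
    for k,u,v,X,Y,Z in P:
        X=b if X=='b' else X/1000; Y/=1000
        p=[x+np.cos(a)*X-np.sin(a)*Y, y+np.sin(a)*X+np.cos(a)*Y, Z/1000]
        out.append(proj(S if k=='s' else C,p)-o(k,u,v))
    return np.ravel(out)
r=least_squares(res,[.5,-.2,-1.57,.03],loss='soft_l1'); print('rack',r.x,'deg',np.degrees(r.x[2])); print(res(r.x).reshape(-1,2).round(1).tolist())
for n,k,u,v,rr in [('white','s',354,493,.022),('white','c',220,259,.022),('purpleS','s',620,470,.022),('purple','c',90,361,.022),('yelF','c',312,150,.022),('yelFs','s',85,558,.022),('mushC','c',462,203,.03)]:
    print(n,near(S if k=='s' else C,*o(k,u,v),rr).round(4))
print('tip',ray(S,*o('s',360,182),.16).round(4),ray(C,*o('c',207,48),.16).round(4))
print('yelN side',near(S,352,297,.022), 'pot',near(C,293,314,.031),'yN tip',ray(C,*o('c',45,55),.16))
E
python3 m.py
```

```text
rack [ 0.56124197 -0.14703685 -1.46198125  0.0390046 ] deg -83.76535532940781
[[-1.0, -0.6], [1.0, -0.5], [-0.6, 1.5], [-0.5, 2.1], [-0.8, 1.8], [-1.3, -1.5], [-0.4, -1.2], [-0.1, -1.1], [0.5, -0.9], [-2.1, 0.4], [0.4, -0.5], [-1.6, 2.9], [-1.7, 0.8]]
white [0.5259 0.0472]
white [0.5287 0.0484]
purpleS [ 0.4083 -0.0072]
purple [ 0.4199 -0.004 ]
yelF [0.6281 0.1245]
yelFs [0.6298 0.1248]
mushC [0.7095 0.0409]
tip [0.525  0.0495 0.16  ] [0.5281 0.0463 0.16  ]
yelN side [0.43316632 0.07924074] pot [ 0.41063619 -0.31723995] yN tip [0.43677618 0.07617034 0.16      ]
```

The two views agree: bottle at about (0.527, 0.048), rack at (0.561, -0.147) with yaw -83.8°. The gripper body starts 97 mm above the tips and the bottle is 160 mm tall, so I need to see whether the body clears the nozzle.

```bash
python3 - <<'E'
from h import *
import pickle
d=pickle.load(open('d.pkl','rb'))
a=cv2.resize(d['side']['img'][0:165,225:390],(396,396),interpolation=cv2.INTER_CUBIC)
b=cv2.resize(d['scene']['img'][0:130,230:360],(396,396),interpolation=cv2.INTER_CUBIC)
cv2.imwrite('pics/grip.png',np.hstack([a,b])[...,::-1])
print(np.array(snapshot('wrist')['T_tool_cam']).round(3))
# projections of body corners about TCP in both views, in crop pixels
T=telemetry.sense()['ee_pos']
for dz in(.0968,):
  for dx in(-.0885,.0885):
    for dy in(-.0375,.0375):
      p=[T[0]+dx,T[1]+dy,T[2]+dz]; print(dx,dy,((proj(d['side'],p)-[225,0])*2.4).round(),(396+(proj(d['scene'],p)-[230,0])[0]*3.046).round(),(proj(d['scene'],p)[1]*3.046).round())
E
```

```text
[[-0.001 -0.959 -0.284  0.084]
 [ 1.    -0.    -0.001 -0.001]
 [ 0.001 -0.284  0.959 -0.179]
 [ 0.     0.     0.     1.   ]]
-0.0885 -0.0375 [336. 245.] 489.0 297.0
-0.0885 0.0375 [310. 291.] 455.0 236.0
0.0885 -0.0375 [ 92. 211.] 737.0 240.0
0.0885 0.0375 [ 49. 252.] 692.0 186.0
```

View pics/grip.png

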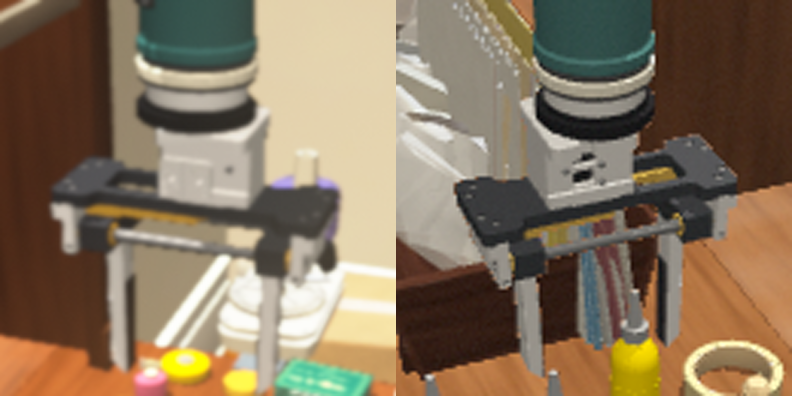

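```bash
python3 - <<'E'
from h import *
import pickle
from scipy.optimize import least_squares
d=pickle.load(open('d.pkl','rb')); S,C=d['side'],d['scene']
T=telemetry.sense()['ee_pos']
su=lambda u,v:np.array([225+u/2.4,v/2.4]); cu=lambda u,v:np.array([230+(u-396)/3.046,v/3.046])
def solve(a,b,sym,z0):
    def f(q):
        xs,xc,y,z=q
        return np.r_[proj(S,[T[0]+xs,T[1]+y,T[2]+z])-su(*a), proj(C,[T[0]+xc,T[1]+(-y if sym else y),T[2]+z])-cu(*b)]
    r=least_squares(f,[0,0,0.02,z0]); return r.x.round(4),round(r.cost,3)
print('rod single',solve((180,240),(600,237),0,.11)); print('rod pair',solve((180,240),(600,237),1,.11))
print('rail pair bottom',solve((180,217),(600,224),1,.13))
print('block bottoms', solve((275,272),(515,283),1,.1))
print('endplate corner near bottom', solve((322,243),(485,243),1,.13), solve((60,205),(725,195),1,.13))
# finger tip check
for x in(-.053,.053): print('tip',((proj(S,[T[0]+x,T[1],T[2]])-[225,0])*2.4).round(),(proj(C,[T[0]+x,T[1],T[2]])-[230,0])*3.046+[396,0])
E
```

```text
rod single (array([ 0.0114,  0.0012, -0.0039,  0.0996]), np.float64(0.0))
rod pair (array([ 0.0033, -0.0049,  0.0201,  0.1105]), np.float64(0.0))
rail pair bottom (array([-0.0054, -0.0146,  0.0465,  0.1375]), np.float64(0.0))
block bottoms (array([-0.069 , -0.0753,  0.0539,  0.114 ]), np.float64(0.0))
endplate corner near bottom (array([-0.0881, -0.0804,  0.0097,  0.1177]), np.float64(0.0)) (array([0.0838, 0.0827, 0.0264, 0.1256]), np.float64(0.0))
tip [264. 387.] [531.58749026 369.90650569]
tip [124. 363.] [665.09709769 336.66806622]
```

Open geometry suggests that with the fingers shut and the tip at about 20 mm, the nozzle may clear the narrow middle of the gripper. I'll turn the tool 90° with the fingers shut to view its profile.

Request:
arm_command(
  motion="0 0 0 0.18; 0 0 0 0.36; 0 0 0 0.54; 0 0 0 0.72; 0 0 0 0.9",
  fingers=0,
  newtons=10,
)

```text
t: 0.78
ee_pos: [0.5498, 0.0, 0.205]
eef_rot: [-0.0, 0.945, 0.326, -0.0]
force: [-0.1, 1.1, -0.3]
grip_width: 0.503
grip_force: 0.0
```

Request:
arm_command(
  motion="0 0 0 0.17; 0 0 0 0.34; 0 0 0 0.51; 0 0 0 0.67; 0 0 0 0.67",
)

```text
t: 1.4
ee_pos: [0.5498, 0.0, 0.205]
eef_rot: [-0.0, 1.0, 0.001, -0.0]
force: [-0.5, -0.3, -0.6]
grip_width: 0.008
grip_force: 0.0
```

```bash
python3 - <<'E'
from h import *
import pickle
t=telemetry.sense(); T=t['ee_pos']; print(T,t['eef_rot'],t['grip_width'])
s=snapshot('side'); c=snapshot('scene'); pickle.dump({'side':s,'scene':c},open('d2.pkl','wb'))
def crop(s,w):
    ps=np.array([proj(s,[T[0]+x,T[1],T[2]+z]) for x in(-.07,.07) for z in(-.01,.2)])
    x0,y0=ps.min(0).astype(int)-[5,0]; x0=max(x0,0); y0=max(y0,0); x1,y1=ps.max(0).astype(int)+[5,5]
    k=390/max(x1-x0,1); im=cv2.resize(s['img'][y0:y1,x0:x1],None,fx=k,fy=k,interpolation=cv2.INTER_CUBIC).copy()
    # 10 mm grid in plane y=T.y : horizontal half widths at z heights
    for z in(.1,.12,.14):
        for x in np.arange(-.04,.041,.01):
            q=(proj(s,[T[0]+x,T[1],T[2]+z])-[x0,y0])*k; cv2.circle(im,tuple(int(v) for v in q),3,(255,0,0) if abs(x)<.001 or abs(abs(x)-.03)<.001 else (0,255,0),-1)
    im=im[:590]; return np.vstack([im,np.zeros((590-im.shape[0],im.shape[1],3),np.uint8)])
cv2.imwrite('pics/prof.png',np.hstack([crop(s,0),crop(c,0)])[...,::-1])
E
```

```text
[5.49793600e-01 1.94835989e-05 2.05029540e-01] [-5.52297887e-05  9.99999023e-01  1.33511741e-03 -4.09950113e-04] 0.007674160592041672
```

View pics/prof.png

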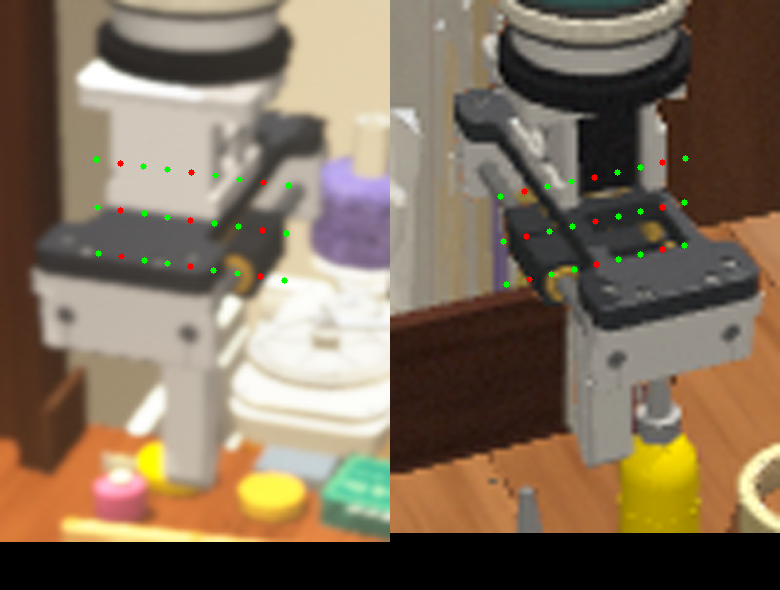

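```bash
cat > g.py <<'E'
from h import *
import pickle
d=pickle.load(open('d2.pkl','rb')); T=np.array([.5498,0,.205])
def base(s):
    ps=np.array([proj(s,[T[0]+x,T[1],T[2]+z]) for x in(-.07,.07) for z in(-.01,.2)])
    x0,y0=ps.min(0).astype(int)-[5,0]; x0=max(x0,0); y0=max(y0,0); x1=ps.max(0).astype(int)[0]+5
    return x0,y0,390/(x1-x0)
def at(n,u,v,y):
    s=d[n]; x0,y0,k=base(s); u-=390*(n=='scene'); R,t,f=cam(s); c=-R.T@t
    q=R.T@np.array([(x0+u/k-s['cx'])/f,(y0+v/k-s['cy'])/f,1]); p=c+q*(y-c[1])/q[1]; return ((p-T)[[0,2]]*1000).round()
E
python3 - <<'E'
from g import *
for n,u,v,y,l in [('side',38,270,.0885,'plateL'),('side',222,290,.0885,'plateR'),('side',38,340,.0885,'brkL'),('side',210,365,.0885,'brkR bottom'),
 ('side',165,480,.0125,'finL tip'),('side',216,487,.0125,'finR tip'),('side',240,278,.02,'gold'),('side',240,278,.03,'gold3'),('side',283,220,.03,'block right top'),('side',280,250,.03,'block right bottom'),
 ('scene',560,283,-.02,'gold'),('scene',560,283,-.03,'gold'),('scene',508,205,-.03,'block L top'),('scene',515,260,-.03,'block L bot'),('scene',565,295,-.08,'rod end'),
 ('scene',590,325,-.0885,'plateL'),('scene',757,290,-.0885,'plateR'),('scene',568,370,-.0885,'brk?'),('scene',588,465,-.0125,'fin tip'),('scene',635,455,-.0125,'fintipR')]: print(n,l,at(n,u,v,y))
E
```

```text
side plateL [ 30. 130.]
side plateR [-40. 133.]
side brkL [ 32. 102.]
side brkR bottom [-36. 103.]
side finL tip [7. 5.]
side finR tip [-17.   6.]
side gold [-27. 107.]
side gold3 [-30. 112.]
side block right top [-46. 138.]
side block right bottom [-46. 126.]
scene gold [-24. 109.]
scene gold [-27. 115.]
scene block L top [-47. 154.]
scene block L bot [-45. 130.]
scene rod end [-43. 144.]
scene plateL [-36. 134.]
scene plateR [ 32. 133.]
scene brk? [-46. 117.]
scene fin tip [-11.   8.]
scene fintipR [11.  7.]
```

The gripper body is symmetric, about ±37 mm from 97 mm above the tips. With a strictly vertical tool it would hit the nozzle before the fingers reach the bottle, so I need some tilt. I'll check whether the interface says anything about that, and probe the reach limit high up and clear of everything.

```bash
python3 -c "
from station import bot,telemetry
print([a for a in dir(bot) if a[0]!='_'],[a for a in dir(telemetry) if a[0]!='_'])
print(telemetry.sense()['joint_pos'])"
```

```text
['MotionError', 'hold_point_z', 'job_done'] ['sense']
[-1.03130557e-01  8.74011918e-02  1.37110412e+00  3.71183431e-05
  1.68362396e+00  1.46441449e+00]
```

Request:
arm_command(
  motion="0 0.03 -0.05 0; 0 0.06 -0.1 0; 0 0.09 -0.15 0; 0 0.13 -0.2 0; 0 0.18 -0.24 0",
)

```text
t: 2.12
ee_pos: [0.5499, -0.1782, 0.4464]
eef_rot: [0.0, 1.0, 0.002, 0.001]
force: [1.0, -0.5, 0.8]
grip_width: 0.004
grip_force: 0.0
```

Request:
arm_command(
  motion="0 0.06 0 0; 0 0.12 0 0; 0 0.18 0 0; 0 0.24 0 0; 0 0.3 0 0",
)

```text
t: 2.75
ee_pos: [0.5332, -0.4642, 0.4171]
eef_rot: [0.004, 1.0, 0.001, 0.005]
force: [-0.2, 0.3, -0.6]
grip_width: 0.007
grip_force: 0.0
```

Request:
arm_command(
  motion="0 0.06 0 0; 0 0.12 0 0; 0 0.18 0 0; 0 0.18 0 0",
)

```text
t: 3.25
ee_pos: [0.4905, -0.5841, 0.3721]
eef_rot: [0.024, 0.999, 0.0, 0.022]
force: [-0.2, 0.3, -0.5]
grip_width: 0.007
grip_force: 0.0
```

```bash
python3 -c "
from station import bot,telemetry
s=telemetry.sense();print(s['joint_pos'],s['ee_pos'],s['eef_rot'])"
```

```text
[-0.9506079   0.66093716  0.2758524   0.01045888  2.14067018  0.62593976] [ 0.49051093 -0.58410466  0.37208753] [2.35210016e-02 9.99476632e-01 8.69591045e-05 2.22085115e-02]
```

At the reach limit the arm trades orientation for position: tool z now leans outward toward (+x, -y). I'll push further out and see whether the tilt persists when moving back.

Request:
arm_command(
  motion="0 0.06 0 0; 0 0.12 0 0; 0 0.18 0 0; 0 0.24 0 0; 0 0.3 0 0",
)

```text
t: 3.88
ee_pos: [0.4313, -0.7043, 0.309]
eef_rot: [0.045, 0.998, 0.0, 0.036]
force: [0.3, -0.9, 0.1]
grip_width: 0.008
grip_force: 0.0
```

Request:
arm_command(
  motion="0 -0.06 0 0; 0 -0.12 0 0; 0 -0.12 0 0",
)

```text
t: 4.25
ee_pos: [0.4316, -0.5786, 0.2956]
eef_rot: [0.041, 0.999, 0.002, 0.034]
force: [-0.3, -0.4, -0.4]
grip_width: 0.005
grip_force: 0.0
```

```bash
python3 -c "
from station import bot,telemetry
s=telemetry.sense();print(s['joint_pos'],s['ee_pos'],s['eef_rot'],s['force'])"
```

```text
[-1.01533021  0.4087117   0.80640247  0.0146148   1.82025094  0.55568561] [ 0.43156848 -0.57859993  0.29564118] [0.04142382 0.99856337 0.0020678  0.03392629] [-0.25756779 -0.37195332 -0.35539639]
```

The tilt persists, because the commanded pose becomes the achieved one. I'll ratchet it up, swinging so the lean is mostly toward -y.

Request:
arm_command(
  motion="-0.04 0.045 0 0; -0.08 0.09 0 0; -0.12 0.14 0 0; -0.16 0.2 0 0; -0.2 0.26 0 0",
)

```text
t: 4.88
ee_pos: [0.2354, -0.8085, 0.2876]
eef_rot: [0.052, 0.998, -0.001, 0.038]
force: [-0.0, -0.2, 0.4]
grip_width: 0.004
grip_force: 0.0
```

Request:
arm_command(
  motion="-0.02 0.06 0 0; -0.04 0.12 0 0; -0.04 0.18 0 0; -0.04 0.24 0 0; -0.04 0.3 0 0",
)

```text
t: 5.5
ee_pos: [0.1756, -0.8731, 0.2401]
eef_rot: [0.083, 0.996, 0.0, 0.044]
force: [-0.6, -0.2, -0.4]
grip_width: 0.004
grip_force: 0.0
```

Request:
arm_command(
  motion="0 0.06 0 0; 0 0.12 0 0; 0 0.18 0 0; 0 0.24 0 0; 0 0.3 0 0",
)

```text
t: 6.12
ee_pos: [0.1511, -0.9179, 0.2007]
eef_rot: [0.11, 0.993, -0.001, 0.049]
force: [-0.4, -0.3, -0.4]
grip_width: 0.005
grip_force: 0.0
```

```bash
cat >> h.py <<'E'
from scipy.spatial.transform import Rotation as Ro
def st():
    s=telemetry.sense(); q=s['eef_rot']; M=Ro.from_quat([q[1],q[2],q[3],q[0]]).as_matrix(); return s,np.array(s['ee_pos']),M
E
python3 -c "
from h import *
s,p,M=st();print(s['t'],np.round(s['joint_pos'],3),p.round(4));print(M.round(3), np.degrees(np.arccos(-M[2,2])))"
```

```text
6.125 [-1.499  0.889  0.274  0.082  1.75   0.099] [ 0.1511 -0.9179  0.2007]
[[ 0.995 -0.014  0.096]
 [ 0.008 -0.976 -0.219]
 [ 0.097  0.219 -0.971]] 13.833794232476354
```

Request:
arm_command(
  motion="-0.02 0.06 -0.01 0; -0.04 0.12 -0.02 0; -0.06 0.18 -0.03 0; -0.08 0.24 -0.04 0; -0.1 0.3 -0.05 0",
)

```text
t: 6.75
ee_pos: [0.0721, -0.9473, 0.1984]
eef_rot: [0.138, 0.989, -0.003, 0.051]
force: [0.8, -0.4, -0.2]
grip_width: 0.005
grip_force: 0.0
```

Request:
arm_command(
  motion="-0.01 0.06 -0.01 0; -0.02 0.12 -0.02 0; -0.03 0.18 -0.03 0; -0.04 0.24 -0.04 0; -0.05 0.3 -0.05 0",
)

```text
t: 7.38
ee_pos: [0.0333, -0.9664, 0.2069]
eef_rot: [0.166, 0.985, -0.004, 0.051]
force: [-0.1, -1.0, -0.9]
grip_width: 0.005
grip_force: 0.0
```

```bash
python3 -c "
from h import *
s,p,M=st();print(s['t'],np.round(s['joint_pos'],3),p.round(4));print(M.round(3), np.degrees(np.arccos(-M[2,2])))"
```

```text
7.375 [-1.639  0.894  0.275  0.123  1.643 -0.031] [ 0.0333 -0.9664  0.2069]
[[ 0.995 -0.025  0.1  ]
 [ 0.009 -0.945 -0.328]
 [ 0.103  0.327 -0.939]] 20.046371505910916
```

A 20° lean toward -y was obtained. Now I'll check clearances numerically, with the body as a box against the bottle, the decoys and the mushroom, over yaw choices at first contact.

```bash
cat > c.py <<'E'
from h import *
prof=[(0,22),(88,22),(112,11),(112.1,12),(126,12),(126.1,6),(160,2)]
def pts(c,prof=prof):
    z=np.arange(0,161,3.); r=np.interp(z,*zip(*prof)); a=np.arange(0,2*np.pi,.2)
    return np.array([[c[0]+ri/1e3*np.cos(t),c[1]+ri/1e3*np.sin(t),zi/1e3] for zi,ri in zip(z,r) for t in a])
OB=dict(white=(.527,.048),yN=(.434,.078),yF=(.629,.1245),pur=(.415,-.005))
def sd(P,lo,hi):
    d=np.maximum(np.array(lo)-P,P-np.array(hi)); return (np.linalg.norm(np.maximum(d,0),axis=1)+np.minimum(d.max(1),0)).min()
def clr(T,M,g=.026,white=OB['white']):
    o={}
    for n,c in OB.items():
        P=(pts(white if n=='white' else c)-T)@M
        b=sd(P,[-.0375,-.0885,-.3],[.0375,.0885,-.0968])
        f=min(sd(P,[-.008,s*g/2 if s>0 else -g/2-.0125,-.0968],[.008,g/2+.0125 if s>0 else -g/2,0]) for s in(1,-1))
        o[n]=(round(b*1e3,1),round(f*1e3,1))
    return o
def yawed(M,tydir):  # tool y such that its horizontal bearing = tydir (deg); returns M2, turn
    z=M[:,2]; h=np.array([np.cos(np.radians(tydir)),np.sin(np.radians(tydir)),0]); h[2]=-(h@z)/z[2]; y=h/np.linalg.norm(h); x=np.cross(y,z)
    M2=np.c_[x,y,z]; rv=Ro.from_matrix(M.T@M2).as_rotvec(); return M2,rv[2]
E
python3 - <<'E'
from c import *
s,p,M=st()
w=np.array([.527,.048])
for b in (0,6,-10,-15,-20,-25,-30):
    M2,tu=yawed(M,b); f=np.radians(b-90)
    for back in (.029,.036):
        T=np.r_[w-back*np.array([np.cos(f),np.sin(f)]),.014]; print(b,round(tu,3),T.round(3),back,clr(T,M2), M2[2].round(2))
E
```

```text
0 -1.561 [0.527 0.077 0.014] 0.029 {'white': (np.float64(13.4), np.float64(3.0)), 'yN': (np.float64(-11.4), np.float64(40.0)), 'yF': (np.float64(9.4), np.float64(62.7)), 'pur': (np.float64(60.9), np.float64(92.1))} [-0.33  0.11 -0.94]
0 -1.561 [0.527 0.084 0.014] 0.036 {'white': (np.float64(20.4), np.float64(9.2)), 'yN': (np.float64(-7.2), np.float64(42.1)), 'yF': (np.float64(10.6), np.float64(60.7)), 'pur': (np.float64(67.6), np.float64(96.7))} [-0.33  0.11 -0.94]
6 -1.671 [0.524 0.077 0.014] 0.029 {'white': (np.float64(14.3), np.float64(3.3)), 'yN': (np.float64(-16.1), np.float64(37.2)), 'yF': (np.float64(13.5), np.float64(65.8)), 'pur': (np.float64(54.0), np.float64(88.8))} [-0.34  0.07 -0.94]
6 -1.671 [0.523 0.084 0.014] 0.036 {'white': (np.float64(21.3), np.float64(9.3)), 'yN': (np.float64(-12.3), np.float64(38.6)), 'yF': (np.float64(14.7), np.float64(64.5)), 'pur': (np.float64(60.1), np.float64(92.8))} [-0.34  0.07 -0.94]
-10 -1.378 [0.532 0.077 0.014] 0.029 {'white': (np.float64(10.9), np.float64(3.2)), 'yN': (np.float64(-3.5), np.float64(45.2)), 'yF': (np.float64(0.6), np.flo
[... 1507 characters left out ...]
[0.542 0.081 0.014] 0.036 {'white': (np.float64(12.4), np.float64(9.0)), 'yN': (np.float64(16.6), np.float64(58.4)), 'yF': (np.float64(0.7), np.float64(50.0)), 'pur': (np.float64(98.7), np.float64(112.9))} [-0.25  0.24 -0.94]
-30 -1.024 [0.542 0.073 0.014] 0.029 {'white': (np.float64(3.2), np.float64(2.8)), 'yN': (np.float64(15.4), np.float64(56.7)), 'yF': (np.float64(14.4), np.float64(54.7)), 'pur': (np.float64(96.2), np.float64(109.3))} [-0.23  0.26 -0.94]
-30 -1.024 [0.545 0.079 0.014] 0.036 {'white': (np.float64(10.2), np.float64(8.8)), 'yN': (np.float64(22.0), np.float64(61.8)), 'yF': (np.float64(7.6), np.float64(49.1)), 'pur': (np.float64(103.1), np.float64(115.9))} [-0.23  0.26 -0.94]
```

```bash
python3 - <<'E'
from h import *
s,p,M=st()
W=[p]+[np.array(v) for v in([.17,-.79,.33],[.34,-.58,.36],[.5,-.36,.36],[.54,-.08,.30],[.543,.079,.26])]
for a,b in zip(W,W[1:]): print((M.T@(b-a)).round(3), round(np.linalg.norm(b-a),3))
E
```

```text
[ 0.15 -0.13 -0.16] 0.255
[ 0.174 -0.193 -0.08 ] 0.272
[ 0.161 -0.212 -0.056] 0.272
[ 0.036 -0.285 -0.031] 0.289
[ 0.    -0.163 -0.014] 0.164
```

Request:
arm_command(
  motion="0.03 -0.026 -0.032 0; 0.06 -0.052 -0.064 0; 0.09 -0.078 -0.096 0; 0.12 -0.104 -0.128 0; 0.15 -0.13 -0.16 0",
)

```text
t: 8.0
ee_pos: [0.1707, -0.7883, 0.3312]
eef_rot: [0.167, 0.985, -0.004, 0.052]
force: [0.1, -0.7, 0.4]
grip_width: 0.001
grip_force: 0.0
```

Request:
arm_command(
  motion="0.035 -0.039 -0.016 0; 0.07 -0.077 -0.032 0; 0.104 -0.116 -0.048 0; 0.139 -0.154 -0.064 0; 0.174 -0.193 -0.08 0",
)

```text
t: 8.62
ee_pos: [0.3406, -0.578, 0.3605]
eef_rot: [0.167, 0.985, -0.004, 0.052]
force: [0.9, 0.3, -0.2]
grip_width: 0.003
grip_force: 0.0
```

Request:
arm_command(
  motion="0.032 -0.042 -0.011 0; 0.064 -0.085 -0.022 0; 0.097 -0.127 -0.034 0; 0.129 -0.17 -0.045 0; 0.161 -0.212 -0.056 0",
)

```text
t: 9.25
ee_pos: [0.5003, -0.3578, 0.3602]
eef_rot: [0.167, 0.985, -0.004, 0.052]
force: [-0.0, -0.5, -0.1]
grip_width: 0.003
grip_force: 0.0
```

Request:
arm_command(
  motion="0.007 -0.057 -0.006 0; 0.014 -0.114 -0.012 0; 0.022 -0.171 -0.019 0; 0.029 -0.228 -0.025 0; 0.036 -0.285 -0.031 0",
)

```text
t: 9.88
ee_pos: [0.5393, -0.0779, 0.2993]
eef_rot: [0.166, 0.985, -0.004, 0.052]
force: [0.5, -0.7, 0.3]
grip_width: 0.005
grip_force: 0.0
```

Request:
arm_command(
  motion="0 -0.055 -0.005 0; 0 -0.11 -0.01 0; 0 -0.163 -0.014 0; 0 -0.163 -0.014 -0.17",
  fingers=0.277,
)

```text
t: 10.38
ee_pos: [0.5414, 0.0823, 0.257]
eef_rot: [0.17, 0.981, 0.085, 0.036]
force: [-0.5, -1.2, -0.3]
grip_width: 0.275
grip_force: 0.0
```

```bash
python3 - <<'E'
from c import *
s,p,M=st(); print(s['t'],p.round(4),np.round(s['joint_pos'],2)); M2,tu=yawed(M,-30); print(tu,M2.round(3))
E
```

```text
10.375 [0.5414 0.0823 0.257 ] [ 0.27  0.07  1.33 -0.35  1.72  1.61]
-0.8436412647779585 [[ 0.538  0.837  0.099]
 [ 0.812 -0.483 -0.327]
 [-0.226  0.256 -0.94 ]]
```

Request:
arm_command(
  motion="0 0 0 -0.17; 0 0 0 -0.34; 0 0 0 -0.51; 0 0 0 -0.68; 0 0 0 -0.844",
)

```text
t: 11.0
ee_pos: [0.5421, 0.0788, 0.2593]
eef_rot: [0.17, 0.861, 0.477, -0.036]
force: [-0.7, 0.4, 0.2]
grip_width: 0.275
grip_force: 0.0
```

```bash
python3 - <<'E'
from c import *
s,p,M=st(); print(p.round(4),M.round(3))
for T in ([.545,.0795,.1],[.545,.0795,.06],[.545,.0795,.015],[.541,.0795,.015],[.541,.077,.015]): print(T,clr(np.array(T),M),(M.T@(np.array(T)-p)).round(4))
E
```

```text
[0.5421 0.0788 0.2593] [[ 0.542  0.834  0.1  ]
 [ 0.81  -0.487 -0.328]
 [-0.224  0.259 -0.939]]
[0.545, 0.0795, 0.1] {'white': (np.float64(50.1), np.float64(13.1)), 'yN': (np.float64(46.3), np.float64(64.3)), 'yF': (np.float64(45.9), np.float64(58.3)), 'pur': (np.float64(125.5), np.float64(116.5))} [ 0.0379 -0.0391  0.1497]
[0.545, 0.0795, 0.06] {'white': (np.float64(21.5), np.float64(9.0)), 'yN': (np.float64(34.4), np.float64(62.0)), 'yF': (np.float64(20.2), np.float64(52.3)), 'pur': (np.float64(114.5), np.float64(116.2))} [ 0.0469 -0.0495  0.1873]
[0.545, 0.0795, 0.015] {'white': (np.float64(10.4), np.float64(9.0)), 'yN': (np.float64(22.9), np.float64(61.9)), 'yF': (np.float64(7.9), np.float64(49.2)), 'pur': (np.float64(103.7), np.float64(116.2))} [ 0.057  -0.0611  0.2295]
[0.541, 0.0795, 0.015] {'white': (np.float64(8.3), np.float64(6.0)), 'yN': (np.float64(21.2), np.float64(58.1)), 'yF': (np.float64(10.1), np.float64(52.9)), 'pur': (np.float64(101.9), np.float64(113.2))} [ 0.0548 -0.0645  0.2291]
[0.541, 0.077, 0.015] {'white': (np.float64(6.2), np.float64(4.5)), 'yN': (np.float64(19.1), np.float64(57.4)), 'yF': (np.float64(12.1), np.float64(53.8)), 'pur': (np.float64(99.7), np.float64(111.6))} [ 0.0528 -0.0632  0.23  ]
```

Descend to (0.545, 0.0795, 0.015): first to 60 mm with a check photo, then the rest.

Request:
arm_command(
  motion="0.012 -0.012 0.047 0; 0.024 -0.025 0.094 0; 0.036 -0.038 0.141 0; 0.047 -0.05 0.187 0; 0.047 -0.05 0.187 0",
)

```text
t: 11.62
ee_pos: [0.5413, 0.0789, 0.0554]
eef_rot: [0.169, 0.862, 0.475, -0.041]
force: [-0.4, 0.5, 0.6]
grip_width: 0.274
grip_force: 0.0
```

```bash
python3 - <<'E'
from c import *
s,p,M=st(); print(p.round(4))
a=snapshot('side')['img'][60:310,200:420]; b=snapshot('scene')['img'][0:220,210:403]
cv2.imwrite('pics/pre.png',np.hstack([cv2.resize(a,(400,455)),cv2.resize(b,(400,455))])[...,::-1])
E
```

```text
[0.5413 0.0789 0.0554]
```

View pics/pre.png

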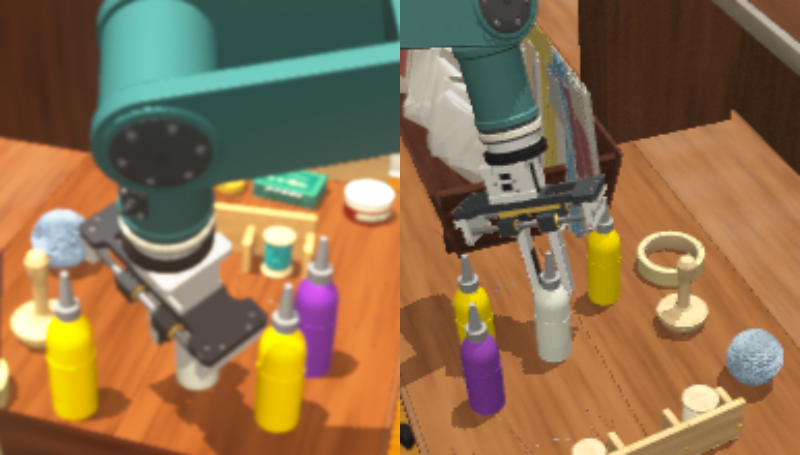

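The picture shows the fingers just behind the white bottle (crop (552,320)), clear of both yellow bottles, and all of them upright. Now the rest of the descent.

```bash
cat > go.py <<'E'
import sys
from c import *
s,p,M=st(); print('t',s['t'],'p',p.round(4),'F',np.round(s['force'],1),'tilt',np.degrees(np.arccos(-M[2,2])).round(1),'ty',np.degrees(np.arctan2(M[1,1],M[0,1])).round(1))
for a in sys.argv[1:]:
    T=np.array([float(v) for v in a.split(',')]); print(T,(M.T@(T-p)).round(4))
E
python3 go.py .543,.079,.035 .543,.079,.015
```

```text
t 11.725 p [0.5457 0.0798 0.0612] F [-0.6  0.1  0.1] tilt 20.1 ty -30.6
[0.543 0.079 0.035] [ 0.0037 -0.0087  0.0246]
[0.543 0.079 0.015] [ 0.0081 -0.014   0.0434]
```

Request:
arm_command(
  motion="0.002 -0.004 0.012 0; 0.004 -0.009 0.025 0; 0.006 -0.0115 0.034 0; 0.008 -0.014 0.0435 0; 0.008 -0.014 0.0435 0",
)

```text
t: 12.35
ee_pos: [0.5412, 0.0785, 0.0122]
eef_rot: [0.17, 0.863, 0.475, -0.037]
force: [0.7, -0.1, 0.1]
grip_width: 0.276
grip_force: 0.0
```

```bash
python3 go.py .540,.070,.015 .530,.022,.015; python3 - <<'E'
from c import *
s,p,M=st()
for b in(-30,-15,0,5):
  M2,tu=yawed(M,b)
  for y in(.022,.03): print(b,y,round(tu,3),clr(np.array([.530,y,.015]),M2,white=(.517,-.004)))
E
```

```text
t 12.35 p [0.5412 0.0785 0.0122] F [ 0.7 -0.1  0.1] tilt 20.1 ty -30.6
[0.54  0.07  0.015] [-0.0082  0.0039  0.0001]
[0.53  0.022 0.015] [-0.0524  0.0192  0.0149]
-30 0.022 -0.01 {'white': (np.float64(3.5), np.float64(1.7)), 'yN': (np.float64(-16.1), np.float64(43.6)), 'yF': (np.float64(61.8), np.float64(93.5)), 'pur': (np.float64(46.7), np.float64(73.2))}
-30 0.03 -0.01 {'white': (np.float64(10.4), np.float64(7.0)), 'yN': (np.float64(-14.1), np.float64(41.7)), 'yF': (np.float64(55.5), np.float64(88.1)), 'pur': (np.float64(53.7), np.float64(76.3))}
-15 0.022 -0.275 {'white': (np.float64(9.0), np.float64(1.1)), 'yN': (np.float64(-15.8), np.float64(44.7)), 'yF': (np.float64(42.1), np.float64(87.9)), 'pur': (np.float64(29.1), np.float64(70.3))}
-15 0.03 -0.275 {'white': (np.float64(16.7), np.float64(8.1)), 'yN': (np.float64(-17.8), np.float64(42.7)), 'yF': (np.float64(34.9), np.float64(82.7)), 'pur': (np.float64(36.5), np.float64(72.8))}
0 0.022 -0.547 {'white': (np.float64(10.5), np.float64(-2.1)), 'yN': (np.float64(-16.4), np.float64(43.5)), 'yF': (np.float64(22.2), np.float64(83.9)), 'pur': (np.float64(14.7), np.float64(69.3))}
0 0.03 -0.547 {'white': (np.float64(18.4), np.float64(4.6)), 'yN': (np.float64(-16.4), np.float64(41.8)), 'yF': (np.float64(16.6), np.float64(79.1)), 'pur': (np.float64(21.1), np.float64(71.6))}
5 0.022 -0.639 {'white': (np.float64(10.0), np.float64(-3.1)), 'yN': (np.float64(-17.9), np.float64(43.7)), 'yF': (np.float64(17.5), np.float64(83.1)), 'pur': (np.float64(13.2), np.float64(69.4))}
5 0.03 -0.639 {'white': (np.float64(18.0), np.float64(3.5)), 'yN': (np.float64(-17.3), np.float64(41.6)), 'yF': (np.float64(12.4), np.float64(78.5)), 'pur': (np.float64(18.3), np.float64(71.7))}
```

```bash
sed -i "s/b=sd(P,\[-.0375,-.0885,-.3\],\[.0375,.0885,-.0968\])/b=min(sd(P,[-.0375,-.0885,-.155],[.0375,.0885,-.0968]),sd(P,[-.05,-.05,-.4],[.05,.05,-.13]))/" c.py
python3 - <<'E'
from c import *
s,p,M=st()
print('now',clr(p,M))
for y in(.07,.055,.04,.025,.01,-.005,-.02):
  r=[]
  for b in(-45,-35,-25,-15,-5,5,15):
    M2,tu=yawed(M,b)
    for x in(.53,.54,.55,):
      f=np.radians(b-90); w=np.array([x,y])+.027*np.array([np.cos(f),np.sin(f)])
      c=clr(np.array([x,y,.015]),M2,white=w); r.append((float(min(c[k][0] for k in c)),float(c['yN'][0]),float(c['yF'][0]),b,x))
  print(y,sorted(r,reverse=True)[:4])
E
```

```text
now {'white': (np.float64(7.7), np.float64(5.7)), 'yN': (np.float64(20.3), np.float64(58.2)), 'yF': (np.float64(10.2), np.float64(52.8)), 'pur': (np.float64(101.2), np.float64(112.8))}
0.07 [(3.8, 10.4, 6.1, -25, 0.55), (3.8, 7.5, 10.8, -25, 0.54), (3.8, 4.7, 15.5, -25, 0.53), (-0.7, 22.7, 17.5, -35, 0.55)]
0.055 [(-0.2, -0.2, 16.7, -25, 0.55), (-0.7, 10.3, 21.0, -35, 0.55), (-0.7, 5.6, 27.8, -35, 0.54), (-0.7, 1.5, 36.0, -35, 0.53)]
0.04 [(0.4, 0.4, 4.4, -5, 0.55), (-0.7, -0.0, 29.4, -35, 0.55), (-1.4, -1.4, 19.6, -15, 0.55), (-3.7, -3.7, 35.7, -35, 0.54)]
0.025 [(0.6, 0.6, 26.5, -15, 0.55), (-0.2, -0.2, 19.0, -5, 0.55), (-2.2, -2.2, 32.3, -25, 0.55), (-2.6, -2.6, -1.1, 15, 0.55)]
0.01 [(3.7, 3.7, 37.2, -15, 0.55), (3.7, 3.7, 8.5, 15, 0.55), (3.4, 3.4, 44.6, -25, 0.55), (0.5, 0.5, 33.6, -5, 0.55)]
-0.005 [(13.0, 16.4, 20.5, 15, 0.55), (13.0, 14.0, 25.2, 15, 0.54), (7.5, 7.5, 49.4, -15, 0.55), (7.1, 10.9, 30.6, 15, 0.53)]
-0.02 [(13.0, 30.0, 33.7, 15, 0.55), (12.3, 14.9, 46.2, 5, 0.55), (11.1, 12.3, 48.2, 5, 0.54), (9.8, 25.4, 38.1, 15, 0.54)]
```

With the straight 177 mm frame, the gripper would brush the near yellow bottle partway through the push. A cleaner way is to push end-on, with the frame's long axis along the push so only 75 mm has to pass. That needs about 35° of lean, so I'll back out and ratchet further.

```bash
python3 go.py .5455,.0795,.13 .5455,.0795,.26
```

```text
t 12.35 p [0.5412 0.0785 0.0122] F [ 0.7 -0.1  0.1] tilt 20.1 ty -30.6
[0.5455 0.0795 0.13  ] [-0.0235  0.0335 -0.1105]
[0.5455 0.0795 0.26  ] [-0.0528  0.0671 -0.2327]
```

Request:
arm_command(
  motion="-0.012 0.017 -0.055 0; -0.024 0.034 -0.11 0; -0.038 0.05 -0.17 0; -0.053 0.067 -0.233 0; -0.053 0.067 -0.233 0.18",
  fingers=0,
)

```text
t: 12.98
ee_pos: [0.548, 0.08, 0.2697]
eef_rot: [0.174, 0.903, 0.392, -0.013]
force: [-0.2, -0.1, -1.0]
grip_width: 0.007
grip_force: 0.0
```

Request:
arm_command(
  motion="0 0 0 0.17; 0 0 0 0.34; 0 0 0 0.51; 0 0 0 0.68; 0 0 0 0.85",
)

```text
t: 13.6
ee_pos: [0.5456, 0.0796, 0.2621]
eef_rot: [0.166, 0.985, -0.015, 0.054]
force: [1.0, 0.4, 0.6]
grip_width: 0.006
grip_force: 0.0
```

```bash
python3 - <<'E'
from h import *
s,p,M=st(); print(s['t'],p.round(3),M.round(3))
W=[p]+[np.array(v) for v in([.54,-.15,.33],[.5,-.42,.36],[.34,-.62,.36],[.15,-.8,.33])]
for a,b in zip(W,W[1:]): print((M.T@(b-a)).round(3), round(np.linalg.norm(b-a),3))
E
```

```text
13.6 [0.546 0.08  0.262] [[ 0.994 -0.047  0.101]
 [-0.011 -0.945 -0.328]
 [ 0.11   0.325 -0.939]]
[0.005 0.239 0.011] 0.239
[-0.033  0.267  0.056] 0.275
[-0.157  0.196  0.05 ] 0.256
[-0.19   0.169  0.068] 0.263
```

Request:
arm_command(
  motion="0.001 0.06 0.003 0; 0.003 0.12 0.006 0; 0.004 0.18 0.008 0; 0.005 0.239 0.011 0; -0.002 0.292 0.022 0",
)

```text
t: 14.22
ee_pos: [0.5338, -0.2055, 0.3378]
eef_rot: [0.167, 0.984, -0.012, 0.054]
force: [0.0, -0.1, -0.2]
grip_width: 0.006
grip_force: 0.0
```

Request:
arm_command(
  motion="-0.007 0.053 0.011 0; -0.013 0.107 0.022 0; -0.02 0.16 0.034 0; -0.026 0.214 0.045 0; -0.066 0.263 0.058 0",
)

```text
t: 14.85
ee_pos: [0.4647, -0.4709, 0.3595]
eef_rot: [0.166, 0.985, -0.011, 0.053]
force: [0.2, -1.4, -1.3]
grip_width: 0.003
grip_force: 0.0
```

Request:
arm_command(
  motion="-0.039 0.049 0.012 0; -0.078 0.098 0.024 0; -0.117 0.147 0.037 0; -0.165 0.19 0.054 0; -0.212 0.232 0.071 0",
)

```text
t: 15.48
ee_pos: [0.2574, -0.7039, 0.3476]
eef_rot: [0.167, 0.985, -0.012, 0.053]
force: [0.9, -0.7, -0.2]
grip_width: 0.01
grip_force: 0.0
```

Request:
arm_command(
  motion="-0.045 0.045 0.01 0; -0.09 0.1 0.01 0; -0.12 0.16 0 0; -0.14 0.22 -0.01 0; -0.14 0.28 -0.02 0",
)

```text
t: 16.1
ee_pos: [0.1028, -0.8789, 0.3791]
eef_rot: [0.186, 0.981, -0.014, 0.055]
force: [0.0, -1.0, -0.4]
grip_width: 0.001
grip_force: 0.0
```

Request:
arm_command(
  motion="-0.01 0.06 -0.01 0; -0.02 0.12 -0.02 0; -0.03 0.18 -0.03 0; -0.04 0.24 -0.04 0; -0.05 0.3 -0.05 0",
)

```text
t: 16.73
ee_pos: [0.057, -0.9068, 0.3841]
eef_rot: [0.218, 0.974, -0.013, 0.058]
force: [0.1, 0.8, 0.0]
grip_width: 0.008
grip_force: 0.0
```

Request:
arm_command(
  motion="-0.01 0.06 -0.01 0; -0.02 0.12 -0.02 0; -0.03 0.18 -0.03 0; -0.04 0.24 -0.04 0; -0.05 0.3 -0.05 0",
)

```text
t: 17.35
ee_pos: [0.0147, -0.9272, 0.389]
eef_rot: [0.246, 0.967, -0.015, 0.059]
force: [0.3, -0.2, -0.4]
grip_width: 0.0
grip_force: 0.0
```

Request:
arm_command(
  motion="-0.01 0.06 -0.01 0; -0.02 0.12 -0.02 0; -0.03 0.18 -0.03 0; -0.04 0.24 -0.04 0; -0.05 0.3 -0.05 0",
)

```text
t: 17.98
ee_pos: [-0.0217, -0.9405, 0.4026]
eef_rot: [0.274, 0.96, -0.017, 0.059]
force: [0.1, -0.7, -1.0]
grip_width: 0.008
grip_force: 0.0
```

```bash
python3 -c "
from h import *
s,p,M=st();print(s['t'],np.round(s['joint_pos'],3),p.round(4));print(M.round(3), np.degrees(np.arccos(-M[2,2])))"
```

```text
17.975 [-1.722  0.693  0.275  0.184  1.632 -0.055] [-0.0217 -0.9405  0.4026]
[[ 0.992 -0.064  0.104]
 [ 0.    -0.85  -0.527]
 [ 0.122  0.523 -0.843]] 32.50810335657372
```

Request:
arm_command(
  motion="0.01 0.06 -0.01 0; 0.02 0.12 -0.02 0; 0.02 0.18 -0.03 0; 0.02 0.24 -0.04 0; 0.02 0.3 -0.05 0",
)

```text
t: 18.6
ee_pos: [-0.0104, -0.9478, 0.4284]
eef_rot: [0.302, 0.951, -0.018, 0.059]
force: [-0.1, 0.2, 0.3]
grip_width: 0.01
grip_force: 0.0
```

```bash
python3 - <<'E'
from c import *
s,p,M=st(); print(s['t'],p.round(4),M.round(3),np.degrees(np.arccos(-M[2,2])))
W=[p]+[np.array(v) for v in([.16,-.75,.40],[.34,-.56,.38],[.5,-.34,.36],[.53,-.1,.30],[.52,.09,.28])]
for a,b in zip(W,W[1:]): print((M.T@(b-a)).round(3), round(np.linalg.norm(b-a),3))
for b in(-85,-80,-75,-70,-90):
  M2,tu=yawed(M,b)
  for back in(.036,.044):
    f=np.radians(-80); T=np.r_[np.array([.527,.048])-back*np.array([np.cos(f),np.sin(f)]),.018]
    print(b,round(tu,3),T.round(3),clr(T,M2,0.0),M2[2].round(2))
E
```

```text
18.6 [-0.0104 -0.9478  0.4284] [[ 0.992 -0.07   0.101]
 [ 0.001 -0.817 -0.576]
 [ 0.124  0.572 -0.811]] 35.801556322835495
[ 0.166 -0.19  -0.074] 0.263
[ 0.176 -0.179 -0.075] 0.262
[ 0.156 -0.203 -0.094] 0.273
[ 0.023 -0.233 -0.087] 0.249
[-0.012 -0.166 -0.094] 0.191
-85 -0.142 [0.521 0.083 0.018] {'white': (np.float64(17.2), np.float64(4.1)), 'yN': (np.float64(33.0), np.float64(55.5)), 'yF': (np.float64(61.3), np.float64(82.9)), 'pur': (np.float64(84.8), np.float64(103.5))} [ 0.04  0.58 -0.81]
-85 -0.142 [0.519 0.091 0.018] {'white': (np.float64(25.1), np.float64(12.0)), 'yN': (np.float64(33.3), np.float64(55.5)), 'yF': (np.float64(63.6), np.float64(82.9)), 'pur': (np.float64(89.6), np.float64(107.5))} [ 0.04  0.58 -0.81]
-80 -0.213 [0.521 0.083 0.018] {'white': (np.float64(17.4), np.float64(4.1)), 'yN': (np.float64(37.0), np.float64(56.4)), 'yF': (np.float64(59.1), np.float64(83.8)), 'pur': (np.float64(88.8), np.float64(104.0))} [-0.    0.58 -0.81]
-80 -0.213 [0.519 0.091 0.018] {'white': (np.float64(25.3), np.float64(12.0)), 'yN': (np.float64(37.8), np.float64(56.4)), 'yF': (np.fl
[... 793 characters left out ...]
]
-70 -0.355 [0.519 0.091 0.018] {'white': (np.float64(24.5), np.float64(11.7)), 'yN': (np.float64(45.4), np.float64(55.1)), 'yF': (np.float64(55.8), np.float64(82.1)), 'pur': (np.float64(102.4), np.float64(109.2))} [-0.08  0.58 -0.81]
-90 -0.071 [0.521 0.083 0.018] {'white': (np.float64(16.6), np.float64(3.8)), 'yN': (np.float64(28.5), np.float64(54.7)), 'yF': (np.float64(61.8), np.float64(82.1)), 'pur': (np.float64(81.4), np.float64(103.0))} [ 0.08  0.58 -0.81]
-90 -0.071 [0.519 0.091 0.018] {'white': (np.float64(24.5), np.float64(11.6)), 'yN': (np.float64(28.6), np.float64(54.7)), 'yF': (np.float64(64.6), np.float64(82.1)), 'pur': (np.float64(86.6), np.float64(107.0))} [ 0.08  0.58 -0.81]
```

All clearances are now at least 16 mm. Travel back in.

Request:
arm_command(
  motion="0.033 -0.038 -0.015 0; 0.066 -0.076 -0.03 0; 0.1 -0.114 -0.044 0; 0.133 -0.152 -0.059 0; 0.166 -0.19 -0.074 0",
)

```text
t: 19.23
ee_pos: [0.161, -0.7482, 0.4002]
eef_rot: [0.302, 0.951, -0.018, 0.059]
force: [1.0, 0.3, 1.1]
grip_width: 0.003
grip_force: 0.0
```

Request:
arm_command(
  motion="0.035 -0.036 -0.015 0; 0.07 -0.072 -0.03 0; 0.106 -0.107 -0.045 0; 0.141 -0.143 -0.06 0; 0.176 -0.179 -0.075 0",
)

```text
t: 19.85
ee_pos: [0.3406, -0.5588, 0.3805]
eef_rot: [0.302, 0.951, -0.019, 0.059]
force: [-0.0, 0.3, 0.2]
grip_width: 0.004
grip_force: 0.0
```

Request:
arm_command(
  motion="0.031 -0.041 -0.019 -0.04; 0.062 -0.081 -0.038 -0.08; 0.094 -0.122 -0.056 -0.12; 0.125 -0.162 -0.075 -0.16; 0.156 -0.203 -0.094 -0.213",
)

```text
t: 20.48
ee_pos: [0.5001, -0.3385, 0.36]
eef_rot: [0.307, 0.948, 0.084, 0.027]
force: [1.1, -0.5, 0.5]
grip_width: 0.005
grip_force: 0.0
```

```bash
python3 go.py .53,-.1,.30 .519,.06,.26 .519,.091,.2 .519,.091,.012; python3 - <<'E'
from h import *
import pickle
d=pickle.load(open('d.pkl','rb')); s=d['side']; R,t,f=cam(s); c=-R.T@t
def aty(u,v,y):
    q=R.T@np.array([(u-s['cx'])/f,(v-s['cy'])/f,1]); return (c+q*(y-c[1])/q[1]).round(3)
for u,v in((190,195),(315,318),(200,290),(185,330)):
    print(u,v,[aty(u,v,y).tolist() for y in(.2,.25,.3,.35)])
E
```

```text
t 20.475 p [ 0.5001 -0.3385  0.36  ] F [ 1.1 -0.5  0.5] tilt 35.8 ty -79.9
[ 0.53 -0.1   0.3 ] [ 0.0711 -0.2212 -0.0858]
[0.519 0.06  0.26 ] [ 0.0883 -0.3739 -0.1468]
[0.519 0.091 0.2  ] [ 0.0937 -0.4338 -0.116 ]
[0.519 0.091 0.012] [ 0.0937 -0.5439  0.0364]
190 195 [[0.656, 0.2, 0.23], [0.622, 0.25, 0.27], [0.589, 0.3, 0.31], [0.555, 0.35, 0.349]]
315 318 [[0.467, 0.2, 0.041], [0.453, 0.25, 0.1], [0.439, 0.3, 0.159], [0.425, 0.35, 0.219]]
200 290 [[0.665, 0.2, 0.039], [0.631, 0.25, 0.098], [0.596, 0.3, 0.158], [0.562, 0.35, 0.218]]
185 330 [[0.71, 0.2, -0.077], [0.671, 0.25, -0.006], [0.632, 0.3, 0.066], [0.593, 0.35, 0.138]]
```

Before descending, I'll check the arm's path against the paper tray with one overlay. It shows the planned tool-axis envelope in both views.

```bash
python3 - <<'E'
from h import *
import pickle
d=pickle.load(open('d.pkl','rb')); s0,p,M=st()
C=snapshot('scene'); S=d['side']
T=np.array([.521,.083,.012])
out=[]
for s,(x0,y0,x1,y1),k in((C,(150,0,350,150),4),(S,(0,150,330,400),2.42)):
    im=cv2.resize(s['img'][y0:y1,x0:x1],None,fx=k,fy=k,interpolation=cv2.INTER_CUBIC).copy()
    def dot(P,c,r=3):
        q=(proj(s,P)-[x0,y0])*k; cv2.circle(im,tuple(int(v) for v in np.clip(q,-99,2000)),r,c,-1)
    for y,c in((.25,(255,0,0)),(.30,(0,255,0)),(.35,(0,0,255))):
        for x in(.45,.52,.60):
            for z in(0,.1,.2,.3): dot([x,y,z],c,2 if z==0 else 4)
    for L in np.arange(.1,.42,.05):
        dot(T-L*M[:,2],(255,0,255)); dot(T-L*M[:,2]-.05*M[:,1],(255,255,0))
    out.append(cv2.resize(im,(800,300 if 0 else 298*2 if s is C else 606)) if 0 else im)
w=800
ims=[cv2.resize(i,(400,int(i.shape[0]*400/i.shape[1]))) for i in out]
h=max(i.shape[0] for i in ims); ims=[np.vstack([i,np.zeros((h-i.shape[0],400,3),np.uint8)]) for i in ims]
big=np.hstack(ims); cv2.imwrite('pics/tray.png',big[...,::-1]); print(big.shape)
E
```

```text
(302, 800, 3)
```

View pics/tray.png

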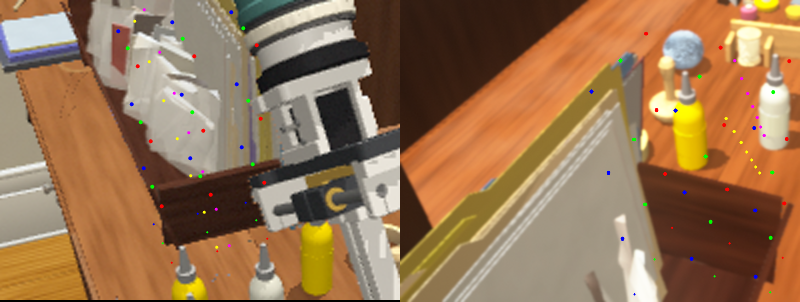

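The tall folder stands at about x = 0.6 and the white papers are low and behind (x ≈ 0.58, y > 0.33). The planned tool axis (yellow/magenta, x ≈ 0.49) crosses over the empty, low front of the tray, so the way is clear.

Request:
arm_command(
  motion="0.017 -0.053 -0.02 0; 0.034 -0.106 -0.041 0; 0.052 -0.16 -0.062 0; 0.071 -0.221 -0.086 0; 0.076 -0.275 -0.106 0",
)

```text
t: 21.15
ee_pos: [0.525, -0.0453, 0.2846]
eef_rot: [0.306, 0.948, 0.083, 0.027]
force: [0.9, -0.1, -1.6]
grip_width: 0.006
grip_force: 0.0
```

```bash
python3 go.py .518,.094,.25 .518,.094,.05 .518,.094,.013
```

```text
t 21.15 p [ 0.525  -0.0453  0.2846] F [ 0.9 -0.1 -1.6] tilt 35.8 ty -80.0
[0.518 0.094 0.25 ] [ 0.0172 -0.1325 -0.0529]
[0.518 0.094 0.05 ] [ 0.0171 -0.2495  0.1093]
[0.518 0.094 0.013] [ 0.017  -0.2712  0.1393]
```

Request:
arm_command(
  motion="0.006 -0.045 -0.018 0; 0.012 -0.09 -0.036 0; 0.017 -0.1325 -0.053 0; 0.017 -0.16 -0.015 0; 0.017 -0.187 0.023 0",
)

```text
t: 21.78
ee_pos: [0.5181, 0.0929, 0.1561]
eef_rot: [0.306, 0.948, 0.083, 0.028]
force: [-0.9, -0.1, -0.1]
grip_width: 0.007
grip_force: 0.0
```

Request:
arm_command(
  motion="0 -0.021 0.029 0; 0 -0.042 0.058 0; 0 -0.0625 0.086 0; 0 -0.0735 0.101 0; 0 -0.0735 0.101 0",
)

```text
t: 22.4
ee_pos: [0.5168, 0.0919, 0.031]
eef_rot: [0.307, 0.948, 0.083, 0.025]
force: [-0.0, -0.0, 0.3]
grip_width: 0.006
grip_force: 0.0
```

```bash
python3 go.py .518,.094,.013 .5225,.079,.013 .530,.039,.013; python3 -c "
from h import *
s,p,M=st();print(np.round(s['joint_pos'],2),s['force'])"
```

```text
t 22.4 p [0.5168 0.0919 0.031 ] F [-0.  -0.   0.3] tilt 35.9 ty -79.9
[0.518 0.094 0.013] [ 0.0016 -0.0121  0.0135]
[0.5225 0.079  0.013 ] [0.0034 0.0006 0.0226]
[0.53  0.039 0.013] [0.0039 0.0335 0.0464]
[ 0.45  0.29  1.64 -0.6   1.44  1.99] [-0.03142546 -0.03050593  0.29148081]
```

Request:
arm_command(
  motion="0.001 -0.0055 0.0077 0; 0.001 -0.0107 0.0153 0; 0.001 -0.0107 0.0153 0",
)

```text
t: 22.78
ee_pos: [0.5183, 0.0923, 0.013]
eef_rot: [0.306, 0.948, 0.083, 0.026]
force: [-0.1, 0.5, -0.1]
grip_width: 0.003
grip_force: 0.0
```

```bash
cat > loc.py <<'E'
from c import *
from scipy.optimize import least_squares
C=snapshot('scene'); S0=snapshot('side')
def blob(s,g):
    hsv=cv2.cvtColor(s['img'],cv2.COLOR_RGB2HSV); m=((hsv[...,1]<75)&(hsv[...,2]>120)).astype(np.uint8)
    u,v=proj(s,[g[0],g[1],.03]).astype(int); w=np.zeros_like(m); w[v-14:v+30,u-25:u+25]=1
    n,l=cv2.connectedComponents(m*w); k=l[v,u]; return (l==k) if k else None
def meas(s,g):
    b=blob(s,g)
    if b is None: return None
    vs=np.where(b.any(1))[0]; vm=vs.max(); us=[np.where(b[v])[0] for v in range(vm-10,vm-4)]
    u=np.mean([(a.min()+a.max())/2 for a in us]); wd=np.mean([a.max()-a.min()+1 for a in us]); p=ray(s,u,vm+.5,0); R,t,f=cam(s); c=-R.T@t; e=p[:2]-c[:2]
    return p[:2]+.022*e/np.linalg.norm(e), u, vm, wd
import sys
g=[float(v) for v in sys.argv[1].split(',')]
for n,s in(('scene',C),('side',S0)):
    r=meas(s,g); print(n,None if r is None else (r[0].round(4),round(r[1],1),r[2],round(r[3],1)))
E
python3 loc.py .527,.048; python3 go.py .5205,.085,.013
```

```text
scene (array([0.5272, 0.05  ]), np.float64(284.2), np.int64(174), np.float64(16.2))
side None
t 22.875 p [0.5187 0.0924 0.0136] F [ 0.5  0.1 -0.7] tilt 35.8 ty -80.0
[0.5205 0.085  0.013 ] [0.0005 0.0058 0.005 ]
```

Localisation agrees (0.527, 0.049). First push now, 32 mm along bearing -80°.

Request:
arm_command(
  motion="0 0.0057 0.0041 0; 0 0.0105 0.0076 0; 0 0.0154 0.0111 0; 0 0.0203 0.0147 0; 0 0.0259 0.0187 0",
)

```text
t: 23.5
ee_pos: [0.5244, 0.0608, 0.0135]
eef_rot: [0.306, 0.948, 0.083, 0.027]
force: [-0.6, 0.8, 1.8]
grip_width: 0.002
grip_force: 0.9
```

```bash
python3 go.py; python3 loc.py .531,.03
```

```text
t 23.5 p [0.5244 0.0608 0.0135] F [-0.6  0.8  1.8] tilt 35.8 ty -80.0
scene (array([0.529 , 0.0373]), np.float64(286.5), np.int64(177), np.float64(16.0))
side None
```

```bash
python3 - <<'E'
from h import *
a=snapshot('scene')['img'][70:220,220:380]; b=snapshot('side')['img'][110:310,220:420]
cv2.imwrite('pics/push.png',np.hstack([cv2.resize(a,(480,450),interpolation=cv2.INTER_CUBIC),cv2.resize(b,(320,450))])[...,::-1])
E
```

```text
(no output)
```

View pics/push.png

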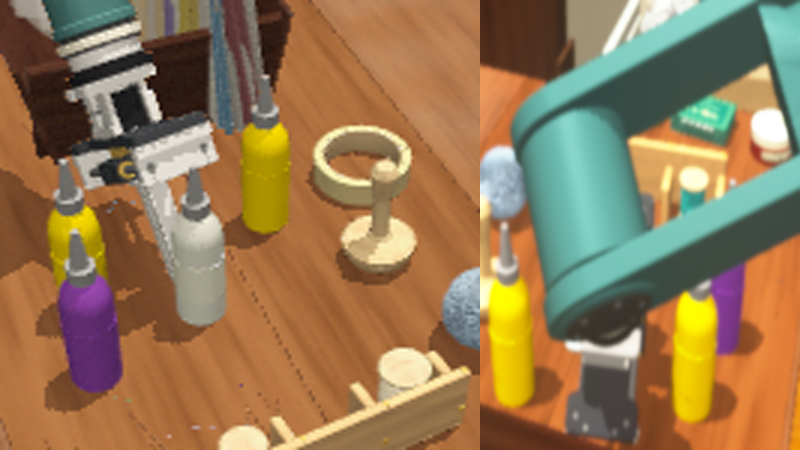

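The bottle is upright with the fingertip low behind it, well clear of the decoys (crop: bottle at (200,275)). Continue pushing, checking for lateral drift.

Request:
arm_command(
  motion="0 0.0057 0.0041 0; 0 0.0113 0.0082 0; 0 0.017 0.0123 0; 0 0.0227 0.0164 0; 0 0.0283 0.0205 0",
)

```text
t: 24.32
ee_pos: [0.5302, 0.026, 0.0133]
eef_rot: [0.306, 0.948, 0.083, 0.027]
force: [0.3, 0.8, 0.5]
grip_width: 0.005
grip_force: 0.7
```

```bash
python3 go.py; python3 loc.py .535,.002
```

```text
t 24.325 p [0.5302 0.026  0.0133] F [0.3 0.8 0.5] tilt 35.8 ty -80.0
scene (array([0.5345, 0.    ]), np.float64(293.3), np.int64(186), np.float64(16.3))
side None
```

Request:
arm_command(
  motion="0 0.0065 0.0047 0; 0 0.013 0.0094 0; 0 0.0194 0.014 0; 0 0.0259 0.0187 0; 0 0.0324 0.0234 0",
)

```text
t: 25.05
ee_pos: [0.5372, -0.0134, 0.0133]
eef_rot: [0.306, 0.948, 0.083, 0.027]
force: [-0.9, 1.3, -0.1]
grip_width: 0.003
grip_force: 0.7
```

```bash
python3 go.py; python3 loc.py .541,-.04
```

```text
t 25.05 p [ 0.5372 -0.0134  0.0133] F [-0.9  1.3 -0.1] tilt 35.8 ty -80.0
scene (array([ 0.5421, -0.0367]), np.float64(301.1), np.int64(195), np.float64(16.8))
side (array([ 0.5462, -0.0923]), np.float64(319.3), np.int64(226), np.float64(6.0))
```

Request:
arm_command(
  motion="0 0.0065 0.0047 0; 0 0.013 0.0094 0; 0 0.0194 0.014 0; 0 0.0259 0.0187 0; 0 0.0324 0.0234 0",
)

```text
t: 25.78
ee_pos: [0.5441, -0.0528, 0.0133]
eef_rot: [0.306, 0.948, 0.083, 0.027]
force: [0.5, 2.9, 0.6]
grip_width: 0.003
grip_force: 0.8
```

```bash
python3 go.py .5565,-.118,.0133; python3 loc.py .548,-.077; python3 - <<'E'
from h import *
for p in([.549,-.077,0],[.561,-.147,0],[.561,-.147,.16]): print(proj(snapshot('scene'),p).round(1))
a=snapshot('scene')['img'][110:260,250:450]
cv2.imwrite('pics/near.png',cv2.resize(a,(800,600),interpolation=cv2.INTER_CUBIC)[...,::-1])
E
```

```text
t 25.775 p [ 0.5441 -0.0528  0.0133] F [0.5 2.9 0.6] tilt 35.8 ty -80.0
[ 0.5565 -0.118   0.0133] [0.0009 0.0538 0.0388]
scene (array([ 0.5495, -0.0791]), np.float64(309.9), np.int64(206), np.float64(16.8))
side None
[309.4 199.3]
[325.1 218. ]
[327.4 171.3]
```

View pics/near.png

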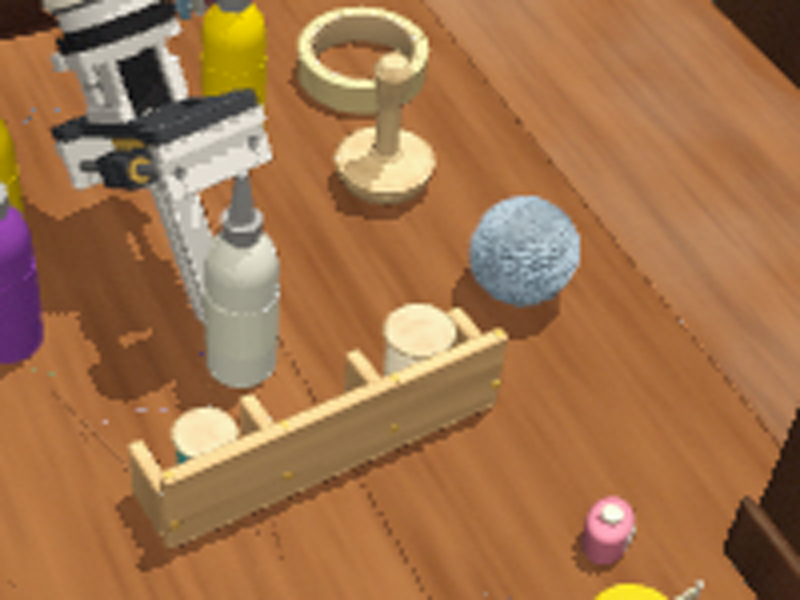

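The bottle is upright and lined up with the middle bay: bottle at crop (242,340), bay mouth between dividers at (255,410) and (360,365). Continue gently into the bay.

Request:
arm_command(
  motion="0 0.0041 0.0029 0; 0 0.0081 0.0059 0; 0 0.0122 0.0088 0; 0 0.0162 0.0117 0; 0 0.0203 0.0146 0",
)

```text
t: 26.7
ee_pos: [0.5484, -0.0772, 0.0133]
eef_rot: [0.306, 0.948, 0.083, 0.027]
force: [-0.5, 1.3, -0.7]
grip_width: 0.006
grip_force: 0.7
```

Request:
arm_command(
  motion="0 0.0041 0.0029 0; 0 0.0081 0.0059 0; 0 0.0122 0.0088 0; 0 0.0162 0.0117 0; 0 0.0203 0.0146 0",
)

```text
t: 27.32
ee_pos: [0.5527, -0.1018, 0.0133]
eef_rot: [0.306, 0.948, 0.083, 0.027]
force: [0.8, 1.9, -0.0]
grip_width: 0.008
grip_force: 0.7
```

```bash
python3 go.py .557,-.121,.0133; python3 - <<'E'
from c import *
# collar/nozzle tip location: compare to model at home
C=snapshot('scene'); g=(.5585,-.128)
u,v=proj(C,[*g,.16]); u0,v0=proj(C,[*g,.075])
hsv=cv2.cvtColor(C['img'],cv2.COLOR_RGB2HSV); m=((hsv[...,1]<75)&(hsv[...,2]>120)).astype(np.uint8)
v1=int(v0); 
for vv in range(v1-3,v1+6,2):
    a=np.where(m[vv,int(u0)-16:int(u0)+17])[0]+int(u0)-16; print(vv,a.min(),a.max(),a.size)
for z in(.075,): print(proj(C,[*g,z]))
print('home u at z',[proj(C,[.561,-.147,z]).round(1).tolist() for z in(.075,.16)])
E
```

```text
t 27.325 p [ 0.5527 -0.1018  0.0133] F [ 0.8  1.9 -0. ] tilt 35.8 ty -80.0
[ 0.557  -0.121   0.0133] [0.0008 0.0159 0.0115]
189 306 330 25
191 306 330 25
193 307 330 24
195 308 331 24
197 308 330 23
[321.76209072 192.21433612]
home u at z [[326.1, 197.6], [327.4, 171.3]]
```

Request:
arm_command(
  motion="0 0.0028 0.002 0; 0 0.0057 0.0041 0; 0 0.0085 0.0061 0; 0 0.0113 0.0082 0; 0 0.013 0.0094 0",
)

```text
t: 28.0
ee_pos: [0.5556, -0.1175, 0.0134]
eef_rot: [0.306, 0.948, 0.083, 0.027]
force: [-1.1, 1.7, -0.5]
grip_width: 0.004
grip_force: 0.7
```

Request:
arm_command(
  motion="0 0.0012 0.0009 0; 0 0.0024 0.0018 0; 0 0.0036 0.0026 0; 0 0.0036 0.0026 0",
)

```text
t: 28.5
ee_pos: [0.5563, -0.1217, 0.0134]
eef_rot: [0.306, 0.948, 0.083, 0.027]
force: [-0.4, 0.1, -0.7]
grip_width: 0.007
grip_force: 0.4
```

Not against the board yet, so I'll creep on in 1.5 mm rows until the force rises.

Request:
arm_command(
  motion="0 0.0012 0.0009 0; 0 0.0024 0.0018 0; 0 0.0024 0.0018 0",
)

```text
t: 28.88
ee_pos: [0.5568, -0.1247, 0.0134]
eef_rot: [0.306, 0.948, 0.083, 0.027]
force: [-0.0, 1.0, -0.2]
grip_width: 0.007
grip_force: 0.4
```

Request:
arm_command(
  motion="0 0.0012 0.0009 0; 0 0.0024 0.0018 0; 0 0.0024 0.0018 0",
)

```text
t: 29.25
ee_pos: [0.5574, -0.1272, 0.0132]
eef_rot: [0.306, 0.948, 0.083, 0.027]
force: [-0.7, 3.5, 0.2]
grip_width: 0.005
grip_force: 1.7
```

Request:
arm_command(
  motion="0 0.0006 0.0004 0; 0 0.0012 0.0009 0; 0 0.0012 0.0009 0",
)

```text
t: 29.62
ee_pos: [0.5575, -0.1274, 0.0132]
eef_rot: [0.305, 0.948, 0.083, 0.027]
force: [-2.7, 9.9, 3.9]
grip_width: 0.007
grip_force: 4.7
```

```bash
python3 go.py
```

```text
t 29.625 p [ 0.5575 -0.1274  0.0132] F [-2.7  9.9  3.9] tilt 35.7 ty -80.0
```

The force climbs to 10 N with no further travel, so the bottle is home against the board. Back off gently, then up and away.

Request:
arm_command(
  motion="0 -0.0016 -0.0012 0; 0 -0.008 -0.006 0; 0 -0.02 -0.0145 0; 0 -0.04 -0.029 0; 0 -0.057 -0.041 0",
)

```text
t: 30.25
ee_pos: [0.5452, -0.0587, 0.0132]
eef_rot: [0.306, 0.948, 0.083, 0.027]
force: [0.4, 0.3, -0.5]
grip_width: 0.005
grip_force: 0.0
```

Request:
arm_command(
  motion="0 0.015 -0.025 0; 0 0.037 -0.052 0; 0 0.074 -0.104 0; 0 0.11 -0.156 0; 0 0.11 -0.156 0",
)

```text
t: 30.88
ee_pos: [0.548, -0.057, 0.2114]
eef_rot: [0.306, 0.948, 0.081, 0.033]
force: [0.0, 0.8, -0.0]
grip_width: 0.005
grip_force: 0.0
```

```bash
python3 go.py; python3 - <<'E'
from h import *
C=snapshot('scene');S=snapshot('side')
a=C['img'][140:250,250:390]; b=S['img'][100:250,240:410]
cv2.imwrite('pics/final.png',np.hstack([cv2.resize(a,(420,330),interpolation=cv2.INTER_CUBIC),cv2.resize(b,(374,330),interpolation=cv2.INTER_CUBIC)])[...,::-1])
E
```

```text
t 30.875 p [ 0.548  -0.057   0.2114] F [ 0.   0.8 -0. ] tilt 35.9 ty -80.5
```

View pics/final.png

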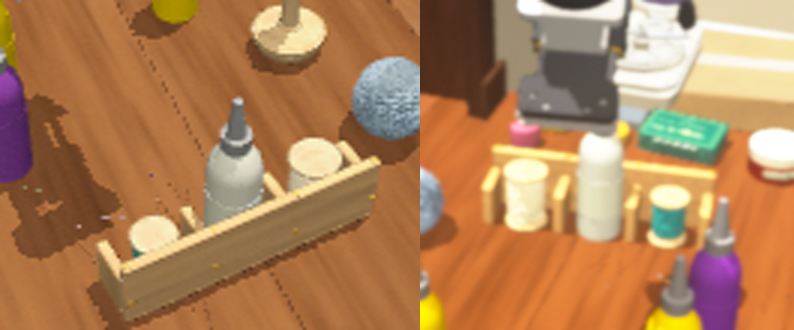

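```bash
python3 - <<'E'
from c import *
S=snapshot('side'); hsv=cv2.cvtColor(S['img'],cv2.COLOR_RGB2HSV)
for u in range(318,327): 
    col=hsv[195:216,u]; print(u,[195+i for i in range(21) if col[i,1]<85 and col[i,2]>110][-1:],end=' ')
print()
for v in(207,208,209,210):
    p=ray(S,322,v,0); R,t,f=cam(S); c=-R.T@t; e=p[:2]-c[:2]; print(v,(p[:2]+.022*e/np.linalg.norm(e)).round(4))
E
```

```text
318 [208] 319 [208] 320 [208] 321 [208] 322 [208] 323 [208] 324 [208] 325 [208] 326 [208] 
207 [ 0.5604 -0.1604]
208 [ 0.5593 -0.1568]
209 [ 0.5583 -0.1533]
210 [ 0.5572 -0.1497]
```

```bash
python3 -c "
from station import bot
print(bot.job_done())"
```

```text
the job is handed in; nothing more can be done
None
```

The glue bottle stands upright in the empty middle bay, home against the back board: the push force rose to about 10 N with no further travel. I handed the job in at about 31 s with the arm clear; no contact with anything else showed in the pictures or force readings, and no verdict came back.

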